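# Swap the things on the worktop back to their own mats

### The job

The glasses and the seasonings have been put back on one another's mats. Put each on its own again, standing in the middle of its mat, the same way up as now: the tall glass on the round cork mat, the glass mug on the square white mat, the spice jar on the oblong wooden mat and the shaker on the six-sided steel mat. Every mat is occupied, so use the bare worktop as a halfway place; let nothing fall over, and leave the green cup and the small glass cup where they stand.

Things in the scene. Friction and masses are not known exactly. Their poses are not given: they have to be found in the camera images.
- tall_glass: tall clear drinking glass without a handle, standing upside down (closed end up), 65 mm across at the bottom, about 58 mm near the top, 118 mm high, 0.13 to 0.27 kg, loose. Origin: centre of its underside; z up. It stays upside down. Starts on the oblong or the six-sided mat.
- mug_middle (a point): middle of the underside of the clear glass mug's round body; the mug stands upright, open end up, loose, 0.15 to 0.3 kg. Round body 66 mm across and 74 mm high; z up. The one handle is a flat loop 8 mm thick that points along -y and reaches 59 mm from this point, 16 to 66 mm above the underside: grip the body across x, or the handle. Starts on the oblong or the six-sided mat.
- spice_jar: spice jar, clear with green contents, a printed label and a fixed round white cap (a dark blue picture on top) as wide as the jar; 47 mm across, 98 mm high, about 0.08 to 0.15 kg, loose. Origin: centre of its underside; z up. Starts on the round or the square mat.
- shaker: small seasoning shaker, clear body with grey contents and a domed grey cap with holes; 43 mm across up to 70 mm height, 34 mm at the cap, 90 mm high, about 0.07 to 0.14 kg, loose. Origin: centre of its underside; z up. Starts on the round or the square mat.
- round_mat: round cork mat, 100 mm across, 8 mm thick, fixed, flat on the worktop (z = 0). Origin: centre of its underside. Mat centres are at least 0.14 m apart. The mats take four places in any order.
- square_mat: square white ceramic mat, 98 x 98 mm, 8 mm thick, fixed. Origin: centre of its underside; x and y along its edges.
- oblong_mat: oblong wooden mat, 85 mm along x, 140 mm along y, 8 mm thick, fixed. Origin: centre of its underside.
- hex_mat: six-sided bare steel mat, 98 mm across the flats, 8 mm thick, fixed. Origin: centre of its underside.
- green_cup: bystander: pale green china cup standing upside down, 87 x 118 mm with its handle, 64 mm high, loose, at the left front. Origin: middle of its outline, on the worktop. The worktop at the other end of the front, x 0.41 to 0.47, y -0.31 to -0.26, is always bare and more than 0.11 m from every mat's centre: room to put one thing down on the way (surface z = 0).
- glass_cup: bystander: small clear glass cup without a handle, open end up, 72 mm across, 62 mm high, loose, at the left back. Origin: centre of its underside, on the worktop.
There are look-alikes about, which are no part of the job. What is shaped like the spice_jar but red is not meant. What is shaped like the part that bears mug_middle but turquoise is not meant.

How it is judged:
At the end, for the whole second after the job is handed in: Tall glass on the round mat, mug body on the square mat, spice jar on the oblong mat and shaker on the six-sided mat, each within 15 mm of the mat's centre, resting on the mat, upright within 0.1 rad and at rest; the green cup and the small glass cup upright and within 20 mm of where they stood (horizontal distance between tall_glass and round_mat below 0.015 m and z of tall_glass in the frame of round_mat between 0.004 and 0.013 m and angle between each of tall_glass, mug_middle, spice_jar, shaker, green_cup, glass_cup's own z axis and vertical below 0.1 rad and linear speed of each of tall_glass, spice_jar, shaker below 0.02 m/s and horizontal distance between mug_middle and square_mat below 0.015 m and z of mug_middle in the frame of square_mat between 0.004 and 0.013 m and horizontal distance between spice_jar and oblong_mat below 0.015 m and z of spice_jar in the frame of oblong_mat between 0.004 and 0.013 m and horizontal distance between shaker and hex_mat below 0.015 m and z of shaker in the frame of hex_mat between 0.004 and 0.013 m and distance of each of green_cup, glass_cup from where it was at the start of the episode below 0.02 m); the robot touches nothing.
It fails at once if one of the four things falls over (angle between any of tall_glass, mug_middle, spice_jar, shaker's own z axis and vertical above 0.7 rad).
It fails at once if the green cup or the small glass cup is pushed away or tipped (distance of any of green_cup, glass_cup from where it was at the start of the episode above 0.03 m or angle between any of green_cup, glass_cup's own z axis and vertical above 0.5 rad).
It also fails if it takes over 133 s, if anything falls off the work surface, if the arm or the gripper's body presses on something with over 40 N, if the wrist force passes 120 N, or if a joint passes its speed limit or range.

### The arm

A 6-joint arm with a two-finger parallel gripper is mounted at the origin on a cart in front of the work surface, level with it; the furniture and walls round the work are solid. World frame = base frame: x ahead of the robot, y to its left, z up, the work surface at z = 0. Lengths are in m, angles in rad, forces in N, time in s.
With the tool pointing down it reaches from about 0.3 to 0.875 m from the base axis. Payload 6.4 kg.
Tool frame: the origin (TCP) lies between the finger pads; the fingertips stand 19 mm ahead of it and the grasp point (between the pads) is the TCP; z points along the fingers, y is the line along which they close (so a half turn about z gives the same grasp; the last joint's range is limited). The gripper opens to 85 mm and grips with 20 to 120 N. Pads are 22 mm wide; open, the fingers measure 114 mm over their backs; the gripper's body (76 mm by 85 mm) begins 54 mm behind the grasp point. The pads swing forward as they close: fully open they stand 13 mm farther back than shut.
Start: joints at [-1.409, 0.181, 1.607, -0, 1.354, -0.206], TCP at [0.207, -0.537, 0.224] pointing down, gripper open.
Joint ranges: [-2.99, 2.99], [-0.89, 2.07], [0.3, 2.58], [-1.14, 4.28], [0, 2.63], [-3.12, 3.12]. Speed limits (rad/s): [2.57, 2.57, 3.01, 3.14, 3.14, 3.14].

### API

Orientations are given as a 3x3 rotation matrix whose columns are the frame's x, y, z axes.
In Python, from station import robot, viewer gives the robot as it stands.
- The arm moves only by the shell command python3 -m inch 'ROWS' [FORCE]. ROWS is JSON, a list of rows, each a list of 7 numbers: the shift along the world's x, y, z in m, then the turn, a rotation vector about the world's x, y, z in degrees, then the finger opening in m, from 0 to 0.0854. A call has 1 to 5 rows; each row is the pose to reach, as a shift and turn from the pose commanded when the call began; what a row does not reach only later rows make up. A row lasts 1/8 s, in which the tool goes at most 62.5 mm and 10.7 degrees, less where a joint would pass 70% of its speed; a pose out of reach is approached as far as the arm can. A call with a gripper value outside its range is refused whole. The fingers move at their own pace and stop on an object; FORCE is the grip in N (left out, the last holds). Time passes only in rows, so rows that repeat a pose let the fingers close. It gives the time, the measured TCP pose, the force, the opening and the grip force at its end, in the units of the state.
- robot.get_obs(): the state, without advancing time (a new reading comes with each control period).
- viewer.read_camera(name): name is "side" or "top" or "wrist"; returns a dict with "image" (400x640x3 uint8, red, green, blue), "z_map" (400x640 float32, m along the optical axis (not along the pixel's ray), 0 where there is no reading), "fovy" (degrees; the focal length in pixels is half the picture's height over the tangent of half this angle, whatever the lens; pixels are square), "cx", "cy" (the principal point, pixels), "rvec" (rotation vector, rad) and "tvec" (3), from world to camera coordinates, as OpenCV has them. Camera axes: x right, y down, z forward; pixel columns grow to the right and rows downward; lengths in m; the calibration is good to about 2 mm. A picture is of the moment at which its call begins.
- robot.finish_job(): hands the job in; it is judged then, once.
The state is a dict: "time_s": time; "joint_positions": joint angles; "joint_velocities": joint speeds; "joint_torque": joint torques, N m; "tcp_pos": TCP position; "orientation": TCP orientation; "force": force on the tool from outside, world axes, zero at the start; "wrist_torque": the same for the moment, N m; "grip_width": finger opening in m; "grasp_force": force on a finger pad.
Only numpy, scipy, OpenCV 4.12 (cv2) and the standard library are available. Lean on these libraries where they do the work, as an engineer would, in place of code of your own. Each camera call takes 0.05 s, during which the arm holds its last target. There are 200 camera calls.

## Working session

There is one attempt and no reset: what is moved stays moved. The work goes in short steps, Python scripts to look and compute and a shell command to move; the robot and the scene stay as the last step left them, time stands still between calls to the robot, and variables do not carry over. Pictures are saved under pics/ and viewed, at most 17 in all, crops included, and the job is handed in when it is done.

```bash
mkdir -p pics; ls
cat > h.py <<'E'
import numpy as np,cv2
from station import robot,viewer
def cam(n,save=None):
    c=viewer.read_camera(n)
    c['f']=200/np.tan(np.radians(c['fovy'])/2)
    c['R']=cv2.Rodrigues(np.array(c['rvec'],float))[0];c['t']=np.array(c['tvec'],float).ravel()
    if save: cv2.imwrite('pics/'+save,c['image'][:,:,::-1])
    return c
def onplane(c,u,v,z):
    d=c['R'].T@np.array([(u-c['cx'])/c['f'],(v-c['cy'])/c['f'],1]); o=-c['R'].T@c['t']
    return o+d*(z-o[2])/d[2]
def world(c):
    v,u=np.mgrid[:400,:640]; z=c['z_map']
    p=np.stack([(u-c['cx'])/c['f']*z,(v-c['cy'])/c['f']*z,z],-1)
    return (p-c['t'])@c['R']
def proj(c,p):
    q=c['R']@np.array(p)+c['t']; return q[:2]/q[2]*c['f']+[c['cx'],c['cy']]
E
python3 - <<'E'
from h import *
for n in('top','side'):
    c=cam(n,n+'0.png'); print(n,c['fovy'],-c['R'].T@c['t'],c['R'][2])
o=robot.get_obs();print(o)
E
```

```text
pics
top 47.988165603595824 [ 0.43429117 -0.04444579  1.51435076] [ 0.10020426  0.00641829 -0.99494619]
side 56.70459434316652 [0.85989181 0.9154508  0.80528218] [-0.20262705 -0.75557621 -0.62293408]
{'time_s': 0.1, 'joint_positions': array([-1.40930702e+00,  1.81481637e-01,  1.60790299e+00,  4.76107744e-07,
        1.35379966e+00, -2.06273503e-01]), 'joint_velocities': array([ 0.00082434, -0.00131454, -0.00169246, -0.00074592, -0.00036673,
       -0.00045094]), 'joint_torque': array([ 7.54845605e-04, -4.45876229e+01, -3.52237666e+01, -3.69219861e-04,
        4.21605320e-03, -1.73109964e-06]), 'tcp_pos': array([ 0.20667667, -0.53603045,  0.2235683 ]), 'orientation': array([[ 9.33134094e-01,  3.59528437e-01, -2.55457300e-04],
       [ 3.59528380e-01, -9.33132829e-01,  1.57100019e-03],
       [ 3.26443648e-04, -1.55779798e-03, -9.99998733e-01]]), 'force': array([-0.10993678,  0.36079885, -0.25471795]), 'wrist_torque': array([ 0.00781967,  0.05471038, -0.02887412]), 'grasp_force': 0.0, 'grip_width': 0.08536128607454069}
```

View pics/top0.png

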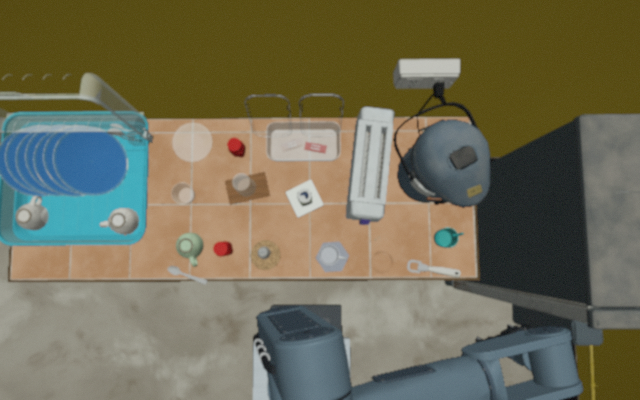

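View pics/side0.png

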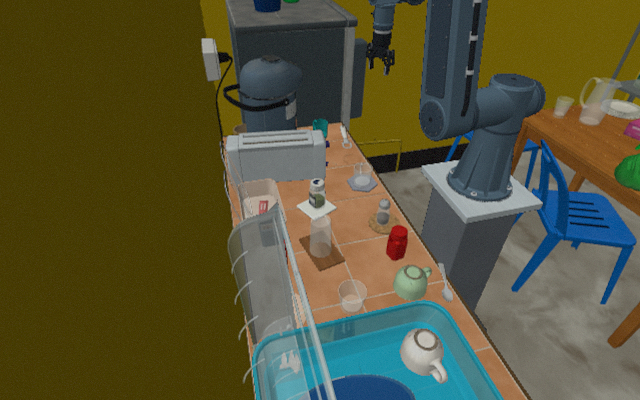

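The top view shows the tall glass on the oblong mat (247,188), the spice jar (dark cap picture) on the white square (304,197), the shaker on cork (266,255), and the clear mug on hex steel (332,257). The look-alikes are the red jars (236,147) and (222,248) and the turquoise mug (447,238). The clear or green versions match the description. I'll confirm in one enlarged crop.

Run:
```python
from h import *
c=cam('top'); im=c['image'][:,:,::-1]
cv2.imwrite('pics/crop1.png',cv2.resize(im[160:285,215:400],None,fx=4.3,fy=4.3,interpolation=cv2.INTER_CUBIC)[:598,:798])
W=world(c)
for n,(u,v),z in [('obl',(247,188),.008),('sq',(304,197),.008),('round',(266,255),.008),('hex',(332,257),.008)]: print(n,onplane(c,u,v,z).round(3))
for n,(u,v) in dict(glass=(241,183),jar=(305,197),shaker=(264,252),mug=(330,257)).items(): print(n,W[v-3:v+4:3,u-3:u+4:3].reshape(-1,3).round(3).tolist())
# segment mats by height 4..12mm
m=((W[...,2]>.004)&(W[...,2]<.013)&(c['z_map']>0)).astype(np.uint8)
n,l,s,ce=cv2.connectedComponentsWithStats(m)
for i in range(1,n):
    if s[i,4]>60: print(s[i],ce[i].round(1),onplane(c,*ce[i],.008).round(3))
```

```text
obl [0.652 0.183 0.008]
sq [ 0.619 -0.01   0.008]
round [0.425 0.117 0.008]
hex [ 0.417 -0.103  0.008]
glass [[0.66, 0.193, 0.124], [0.659, 0.183, 0.129], [0.661, 0.175, 0.121], [0.65, 0.193, 0.126], [0.65, 0.184, 0.127], [0.651, 0.175, 0.121], [0.641, 0.193, 0.125], [0.641, 0.183, 0.126], [0.641, 0.175, 0.124]]
jar [[0.617, -0.006, 0.104], [0.616, -0.016, 0.11], [0.617, -0.025, 0.108], [0.608, -0.006, 0.104], [0.608, -0.016, 0.103], [0.608, -0.025, 0.102], [0.598, -0.006, 0.102], [0.597, -0.016, 0.11], [0.598, -0.025, 0.102]]
shaker [[0.445, 0.124, 0.092], [0.445, 0.114, 0.094], [0.445, 0.106, 0.085], [0.435, 0.123, 0.103], [0.435, 0.113, 0.103], [0.435, 0.105, 0.092], [0.426, 0.124, 0.094], [0.426, 0.114, 0.095], [0.426, 0.106, 0.087]]
mug [[0.428, -0.086, 0.02], [0.427, -0.096, 0.014], [0.427, -0.106, 0.016], [0.418, -0.086, 0.015], [0.418, -0.096, 0.018], [0.418, -0.106, 0.018], [0.408, -0.086, 0.017], [0.408, -0.096, 0.021], [0.408, -0.105, 0.02]]
[173 122  38  39 625] [192.3 141.4] [0.814 0.372 0.008]
[278 137  56  20 370] [303.4 146.1] [ 0.795 -0.009  0.008]
[224 170  46  35 538] [248.6 188.7] [0.649 0.177 0.008]
[286 180  38  37 513] [304.1 198.5] [ 0.614 -0.011  0.008]
[178 187  15  16 136] [185.1 193.7] [0.633 0.392 0.008]
[439 229  13  17 116] [445.1 237.3] [ 0.48  -0.481  0.008]
[251 236  30  34 452] [265.3 254.8] [0.426 0.12  0.008]
[316 241  33  32 311] [333.9 257.2] [ 0.417 -0.109  0.008]
```

View pics/crop1.png

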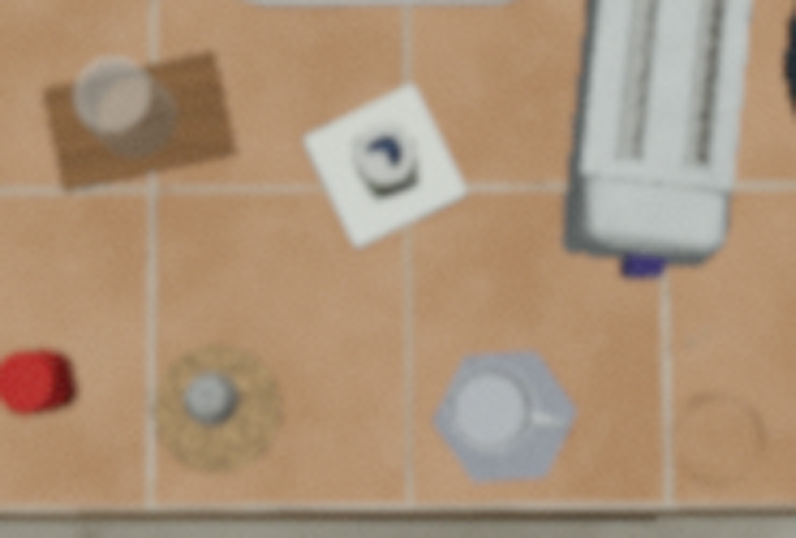

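The crop confirms the identities: clear green-content jar with dark cap picture at crop (386,156), grey shaker (211,397), glass (113,95), mug (491,410) with its handle pointing right. Each must move one step in a single 4-cycle. I'll put the shaker in the spare spot first, then glass→round, jar→oblong, mug→square, shaker→hex.

```bash
python3 - <<'E'
from h import *
c=cam('top')
g=lambda U,V:((U+.5)/4.3-.5+215,(V+.5)/4.3-.5+160)
for n,(U,V),z in [('obl',(139,122),.008),('sq',(384.7,164.5),.008),('round',(219.5,409),.008),('hex',(505,416),.008),
 ('jar',(386,156),.106),('shaker',(211,397),.09),('glass',(113,95),.124),('mug',(491,410),.082),('mughandle',(560,421),.07),('gcup',None,0)][:9]: print(n,onplane(c,*g(U,V),z).round(4))
E
python3 -m inch '[[0.06,0,0,0,0,10,0.085],[0.12,0.03,0,0,0,20,0.085],[0.17,0.08,0,0,0,30,0.085],[0.2,0.14,0,0,0,40,0.085],[0.22,0.2,0,0,0,50,0.085]]'
python3 -m inch '[[0.0,0.06,0,0,0,10,0.085],[0,0.12,0,0,0,10,0.085],[0,0.18,0,0,0,10,0.085],[0,0.24,0,0,0,10,0.085],[0,0.3,0,0,0,10,0.085]]'
```

```text
obl [0.6515 0.1827 0.008 ]
sq [ 0.6164 -0.0107  0.008 ]
round [0.4263 0.1184 0.008 ]
hex [ 0.4196 -0.103   0.008 ]
jar [ 0.6109 -0.0139  0.106 ]
shaker [0.4356 0.1158 0.09  ]
glass [0.6548 0.1843 0.124 ]
mug [ 0.4247 -0.0898  0.082 ]
mughandle [ 0.4162 -0.1413  0.07  ]
time_s: 0.82
tcp_pos: [0.4218, -0.3507, 0.224]
orientation: [[0.319, 0.948, 0.0], [0.948, -0.319, 0.0], [0.0, -0.0, -1.0]]
force: [0.8, 0.8, 0.4]
grip_width: 0.0852
grasp_force: 0.0
time_s: 1.45
tcp_pos: [0.4204, -0.0507, 0.2245]
orientation: [[0.156, 0.988, 0.001], [0.988, -0.156, -0.0], [0.0, 0.001, -1.0]]
force: [0.7, -0.2, -1.3]
grip_width: 0.085
grasp_force: 0.0
```

```bash
python3 -m inch '[[0.004,0.05,0.0,0,0,0,0.085],[0.008,0.1,0,0,0,0,0.085],[0.008,0.153,0,0,0,0,0.085],[0.008,0.153,0,0,0,0,0.085],[0.008,0.153,0,0,0,0,0.085]]'
python3 - <<'E'
from h import *
c=cam('wrist','w1.png'); W=world(c); print(-c['R'].T@c['t'],proj(c,[.4345,.1165,.09]),proj(c,[.426,.1185,.008]))
m=((W[...,2]>.06)&(W[...,2]<.11)&(c['z_map']>0)&(np.hypot(W[...,0]-.434,W[...,1]-.116)<.05))
p=W[m];print(m.sum(),p.min(0),p.max(0),np.median(p,0))
E
```

```text
time_s: 2.08
tcp_pos: [0.4286, 0.1004, 0.2242]
orientation: [[0.154, 0.988, -0.0], [0.988, -0.154, -0.0], [-0.001, -0.0, -1.0]]
force: [-0.4, -0.5, -0.4]
grip_width: 0.0851
grasp_force: 0.0
[0.44129282 0.17851253 0.37322344] [320.2387587  169.13796118] [311.36050552 151.94114281]
1459 [0.41669742 0.10099318 0.06005084] [0.45181962 0.1365377  0.0975949 ] [0.43461953 0.12214258 0.09236887]
```

View pics/w1.png

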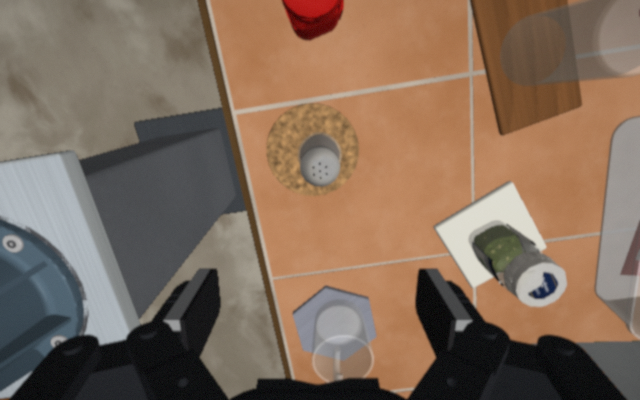

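Wrist view: shaker on cork at (321,165), as predicted to about 2 mm. Descending to grip it.

```bash
python3 -m inch '[[0.006,0.017,-0.02,0,0,0,0.085],[0.006,0.017,-0.07,0,0,0,0.085],[0.006,0.017,-0.12,0,0,0,0.085],[0.006,0.017,-0.165,0,0,0,0.085],[0.006,0.017,-0.168,0,0,0,0.085]]' 30
python3 -m inch '[[0,0,0,0,0,0,0.085],[0,0,0,0,0,0,0.03],[0,0,0,0,0,0,0.03],[0,0,0,0,0,0,0.03],[0,0,0,0,0,0,0.03]]' 30
python3 -m inch '[[0,0,0,0,0,0,0.03],[0,0,0,0,0,0,0.03]]' 30
```

```text
time_s: 2.75
tcp_pos: [0.4319, 0.1161, 0.0536]
orientation: [[0.158, 0.987, -0.008], [0.987, -0.158, -0.0], [-0.001, -0.007, -1.0]]
force: [-0.7, -0.5, 0.5]
grip_width: 0.0847
grasp_force: 0.0
time_s: 3.38
tcp_pos: [0.4353, 0.1177, 0.0575]
orientation: [[0.155, 0.988, 0.001], [0.988, -0.155, 0.0], [0.0, 0.001, -1.0]]
force: [-2.4, 0.3, 7.2]
grip_width: 0.0329
grasp_force: 28.7
time_s: 3.62
tcp_pos: [0.4354, 0.1177, 0.0575]
orientation: [[0.155, 0.988, 0.001], [0.988, -0.155, 0.0], [0.0, 0.001, -1.0]]
force: [-1.7, -0.3, 8.0]
grip_width: 0.0328
grasp_force: 28.7
```

Run:
```python
from h import *
c=cam('side'); u,v=proj(c,[.435,.118,.06]).astype(int); print(u,v)
a=c['image'][v-50:v+50,u-60:u+60,::-1]; a=cv2.resize(a,None,fx=4,fy=4,interpolation=cv2.INTER_CUBIC)
w=cam('wrist')['image'][:,:,::-1][150:400,160:480]
w=cv2.resize(w,(480,400)); cv2.imwrite('pics/g1.png',cv2.resize(np.hstack([a[:,:480],w]),None,fx=.83,fy=.83))
```

```text
382 209
```

View pics/g1.png

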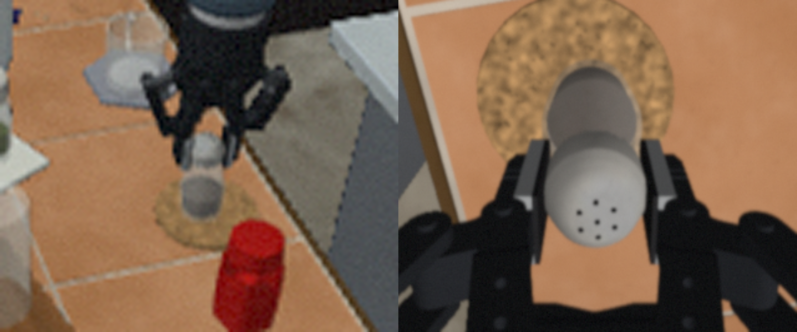

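Run:
```python
from h import *
c=cam('side'); W=world(c)
for v in range(175,226,3):
    print(v,[tuple((W[v,u]*1000).astype(int)) for u in (374,378,382,386,390)], c['image'][v,[374,382,390]].tolist())
o=robot.get_obs();print(o['tcp_pos'],o['joint_positions'])
```

```text
175 [(np.int64(354), np.int64(-142), np.int64(0)), (np.int64(470), np.int64(128), np.int64(203)), (np.int64(463), np.int64(138), np.int64(209)), (np.int64(455), np.int64(146), np.int64(213)), (np.int64(447), np.int64(153), np.int64(216))] [[162, 114, 81], [32, 31, 34], [17, 21, 22]]
178 [(np.int64(472), np.int64(107), np.int64(179)), (np.int64(470), np.int64(129), np.int64(193)), (np.int64(464), np.int64(143), np.int64(202)), (np.int64(455), np.int64(148), np.int64(204)), (np.int64(446), np.int64(154), np.int64(206))] [[39, 32, 30], [23, 25, 32], [20, 19, 24]]
181 [(np.int64(475), np.int64(116), np.int64(175)), (np.int64(466), np.int64(123), np.int64(178)), (np.int64(453), np.int64(123), np.int64(176)), (np.int64(455), np.int64(151), np.int64(196)), (np.int64(444), np.int64(153), np.int64(195))] [[33, 35, 40], [27, 24, 27], [26, 28, 27]]
184 [(np.int64(475), np.int64(118), np.int64(166)), (np.int64(465), np.int64(124), np.int64(168)), (np.int64(454), np.int64(127), np.int64(168)), (np.int64(441), np.int64(127), np.int64(166)), (np.int64(429), np.int64(129), np.int64(165))] [[87, 88, 
[... 3127 characters left out ...]
, 74]]
220 [(np.int64(452), np.int64(103), np.int64(6)), (np.int64(452), np.int64(130), np.int64(30)), (np.int64(442), np.int64(137), np.int64(34)), (np.int64(431), np.int64(142), np.int64(36)), (np.int64(403), np.int64(116), np.int64(7))] [[140, 105, 71], [90, 88, 83], [146, 115, 73]]
223 [(np.int64(456), np.int64(114), np.int64(4)), (np.int64(451), np.int64(130), np.int64(17)), (np.int64(442), np.int64(139), np.int64(23)), (np.int64(429), np.int64(141), np.int64(22)), (np.int64(408), np.int64(129), np.int64(6))] [[142, 111, 72], [75, 72, 69], [135, 106, 67]]
[0.43537384 0.1176675  0.05747929] [-3.07412463e-04  1.40527679e-01  2.03807398e+00  4.97432376e-06
  9.61663791e-01  1.55105192e-01]
```

The side view shows the pads around the shaker's cap, with fingertips at z≈0.072. The fingers sit about 25 mm higher than the reported TCP suggests. I'll open and go deeper while watching the force.

```bash
python3 -m inch '[[0,0,0,0,0,0,0.085],[0,0,0,0,0,0,0.085],[0,0,0,0,0,0,0.085],[0,0,-0.01,0,0,0,0.085],[0,0,-0.018,0,0,0,0.085]]' 30
python3 -m inch '[[0,0,0,0,0,0,0.085],[0,0,0,0,0,0,0.085]]' 30
python3 - <<'E'
from h import *
c=cam('side'); W=world(c); u,v=proj(c,[.435,.118,.06]).astype(int)
a=c['image'][v-50:v+50,u-60:u+60,::-1]; cv2.imwrite('pics/g2.png',cv2.resize(a,None,fx=5,fy=5,interpolation=cv2.INTER_CUBIC))
t=cam('top'); Wt=world(t)
m=(np.hypot(W[...,0]-.435,W[...,1]-.118)<.07)&(W[...,2]>.012)&(W[...,2]<.2)&(c['image'].max(-1)<75)
p=W[m]; print(np.percentile(p[:,2],[0,.5,1,2,5,10]).round(3)); print(robot.get_obs()['tcp_pos'])
E
```

```text
time_s: 4.4
tcp_pos: [0.4343, 0.1175, 0.0375]
orientation: [[0.155, 0.988, -0.001], [0.988, -0.155, -0.0], [-0.0, -0.001, -1.0]]
force: [0.4, 0.4, 0.5]
grip_width: 0.085
grasp_force: 0.0
time_s: 4.65
tcp_pos: [0.4347, 0.1175, 0.0382]
orientation: [[0.155, 0.988, -0.0], [0.988, -0.155, 0.0], [-0.0, -0.0, -1.0]]
force: [0.5, 0.1, -0.4]
grip_width: 0.0851
grasp_force: 0.0
[0.024 0.041 0.065 0.072 0.084 0.105]
[0.43495286 0.11751656 0.03854273]
```

View pics/g2.png

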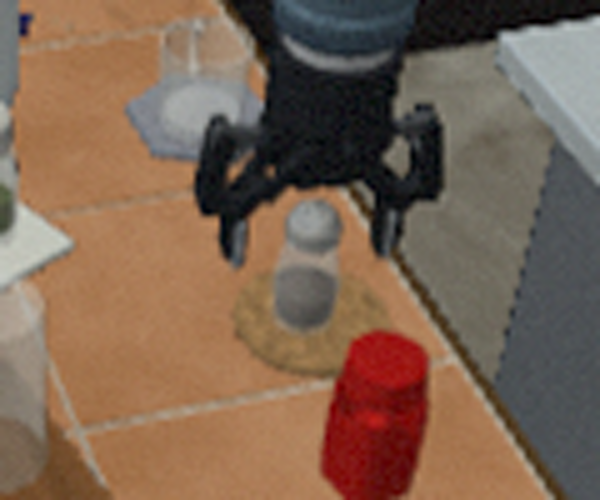

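Now the tips are beside mid-shaker. 8 mm lower, then grip the body.

```bash
python3 -m inch '[[0,0,-0.008,0,0,0,0.085],[0,0,-0.008,0,0,0,0.03],[0,0,-0.008,0,0,0,0.03],[0,0,-0.008,0,0,0,0.03],[0,0,-0.008,0,0,0,0.03]]' 30
python3 -m inch '[[0,0,0,0,0,0,0.03],[0,0,0,0,0,0,0.03]]' 30
```

```text
time_s: 5.38
tcp_pos: [0.4347, 0.1175, 0.0306]
orientation: [[0.155, 0.988, -0.0], [0.988, -0.155, -0.0], [-0.0, -0.0, -1.0]]
force: [-2.0, -0.2, 3.9]
grip_width: 0.0399
grasp_force: 30.0
time_s: 5.62
tcp_pos: [0.4348, 0.1175, 0.0306]
orientation: [[0.155, 0.988, 0.0], [0.988, -0.155, 0.0], [0.0, 0.0, -1.0]]
force: [-3.6, 0.1, 5.8]
grip_width: 0.0399
grasp_force: 30.2
```

```bash
python3 -m inch '[[0,0,0,0,0,0,0.07],[0,0,0,0,0,0,0.07],[0,0,-0.006,0,0,0,0.07],[0,0,-0.011,0,0,0,0.07],[0,0,-0.011,0,0,0,0.07]]' 30
python3 -m inch '[[0,0,0,0,0,0,0.03],[0,0,0,0,0,0,0.03],[0,0,0,0,0,0,0.03],[0,0,0,0,0,0,0.03],[0,0,0,0,0,0,0.03]]' 30
```

```text
time_s: 6.25
tcp_pos: [0.4341, 0.1175, 0.0187]
orientation: [[0.155, 0.988, -0.001], [0.988, -0.155, -0.0], [-0.0, -0.001, -1.0]]
force: [0.0, 0.2, -0.6]
grip_width: 0.0697
grasp_force: 0.0
time_s: 6.88
tcp_pos: [0.4349, 0.1175, 0.0197]
orientation: [[0.155, 0.988, 0.0], [0.988, -0.155, -0.0], [0.0, 0.0, -1.0]]
force: [-2.1, 0.3, 6.0]
grip_width: 0.0404
grasp_force: 30.4
```

```bash
python3 -m inch '[[0,0,0.01,0,0,0,0.03],[0,0,0.04,0,0,0,0.03],[0,0,0.08,0,0,0,0.03],[0,0,0.12,0,0,0,0.03],[0,0,0.13,0,0,0,0.03]]'
python3 -m inch '[[0,-0.04,0,0,0,0,0.03],[0,-0.09,0,0,0,0,0.03],[0,-0.14,0,0,0,0,0.03],[0,-0.19,0,0,0,0,0.03],[0,-0.24,0,0,0,0,0.03]]'
python3 -m inch '[[0,-0.05,0,0,0,0,0.03],[0,-0.1,0,0,0,0,0.03],[0,-0.14,0,0,0,0,0.03],[0,-0.16,0,0,0,0,0.03],[0,-0.16,0,0,0,0,0.03]]'
python3 - <<'E'
from h import *
c=cam('side'); 
a=c['image'][90:260,270:470,::-1]; cv2.imwrite('pics/g3.png',cv2.resize(a,None,fx=3.5,fy=3.5,interpolation=cv2.INTER_CUBIC))
E
```

```text
time_s: 7.5
tcp_pos: [0.4366, 0.1176, 0.1523]
orientation: [[0.155, 0.988, 0.006], [0.988, -0.155, 0.0], [0.001, 0.006, -1.0]]
force: [0.6, 0.7, -0.8]
grip_width: 0.0404
grasp_force: 30.9
time_s: 8.12
tcp_pos: [0.4338, -0.1237, 0.1484]
orientation: [[0.155, 0.988, -0.001], [0.988, -0.155, 0.001], [0.001, -0.001, -1.0]]
force: [0.8, 0.5, -1.6]
grip_width: 0.0406
grasp_force: 30.9
time_s: 8.75
tcp_pos: [0.4342, -0.2829, 0.1485]
orientation: [[0.157, 0.988, -0.001], [0.988, -0.157, 0.001], [0.001, -0.001, -1.0]]
force: [0.7, 0.5, -2.0]
grip_width: 0.0404
grasp_force: 30.9
```

View pics/g3.png

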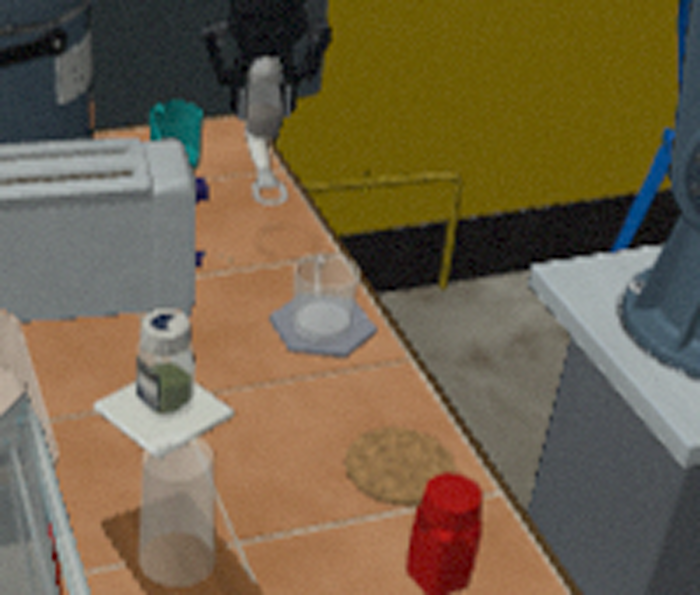

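The shaker is held upright above the spare spot. Setting it down.

```bash
python3 -m inch '[[0,0,-0.05,0,0,0,0.03],[0,0,-0.1,0,0,0,0.03],[0,0,-0.125,0,0,0,0.03],[0,0,-0.134,0,0,0,0.03],[0,0,-0.136,0,0,0,0.03]]'
python3 -m inch '[[0,0,-0.001,0,0,0,0.03],[0,0,-0.001,0,0,0,0.06],[0,0,0,0,0,0,0.08],[0,0,0,0,0,0,0.085],[0,0,0,0,0,0,0.085]]'
python3 -m inch '[[0,0,0.05,0,0,0,0.085],[0,0,0.1,0,0,0,0.085],[0,0,0.16,0,0,0,0.085],[0,0.05,0.2,0,0,0,0.085],[0.02,0.1,0.22,0,0,0,0.085]]'
python3 - <<'E'
from h import *
c=cam('top'); im=c['image'][:,:,::-1]
cv2.imwrite('pics/crop2.png',cv2.resize(im[165:285,215:400],None,fx=4.3,fy=4.3,interpolation=cv2.INTER_CUBIC))
E
```

```text
time_s: 9.43
tcp_pos: [0.435, -0.2817, 0.0135]
orientation: [[0.154, 0.988, -0.0], [0.988, -0.154, 0.0], [0.0, -0.0, -1.0]]
force: [-0.2, 0.9, -0.4]
grip_width: 0.0405
grasp_force: 30.9
time_s: 10.05
tcp_pos: [0.4348, -0.2826, 0.0136]
orientation: [[0.155, 0.988, 0.0], [0.988, -0.155, -0.0], [-0.0, 0.0, -1.0]]
force: [-0.2, -0.4, -0.3]
grip_width: 0.0849
grasp_force: 0.0
time_s: 10.68
tcp_pos: [0.455, -0.1825, 0.2361]
orientation: [[0.158, 0.987, 0.003], [0.987, -0.158, -0.002], [-0.002, 0.003, -1.0]]
force: [0.7, -0.1, 0.0]
grip_width: 0.085
grasp_force: 0.0
```

View pics/crop2.png

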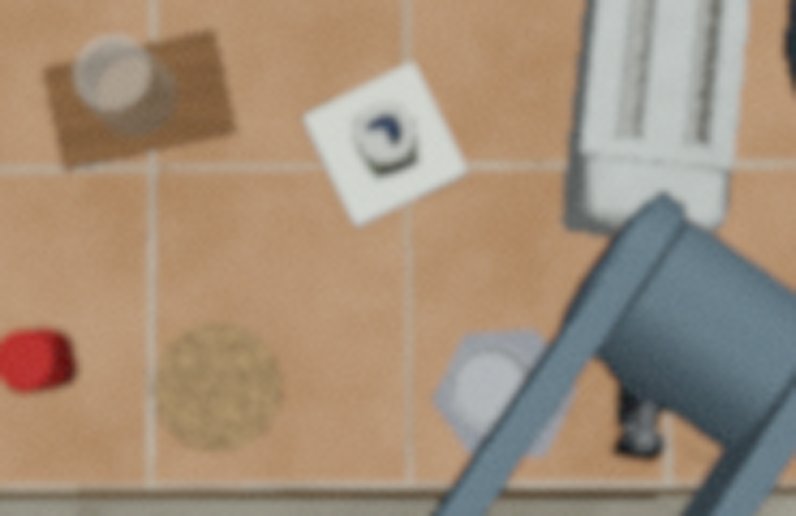

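Round cork mat is now empty at crop (219,386); the arm covers the shaker. Going above the tall glass.

```bash
python3 -m inch '[[0.03,0.05,0,0,0,0,0.085],[0.06,0.1,0,0,0,0,0.085],[0.09,0.15,0,0,0,0,0.085],[0.12,0.2,0,0,0,0,0.085],[0.14,0.24,0,0,0,0,0.085]]' 40
python3 -m inch '[[0.03,0.05,0,0,0,0,0.085],[0.06,0.1,0,0,0,0,0.085],[0.06,0.127,0,0,0,0,0.085],[0.06,0.127,0,0,0,0,0.085]]'
python3 - <<'E'
from h import *
c=cam('wrist'); W=world(c)
def fit(W,c,x,y,z0,z1,r=.05):
    m=(W[...,2]>z0)&(W[...,2]<z1)&(c['z_map']>0)&(np.hypot(W[...,0]-x,W[...,1]-y)<r)
    p=W[m]; print(m.sum(),np.percentile(p,[2,98],axis=0).round(4).tolist(),np.percentile(p,[2,98],axis=0).mean(0).round(4))
fit(W,c,.655,.184,.115,.14)
t=cam('top');fit(world(t),t,.44,-.283,.06,.12); fit(world(t),t,.655,.184,.115,.14)
E
```

```text
time_s: 11.35
tcp_pos: [0.5955, 0.0595, 0.233]
orientation: [[0.154, 0.988, -0.0], [0.988, -0.154, 0.0], [0.0, -0.0, -1.0]]
force: [0.3, -0.2, -0.4]
grip_width: 0.0851
grasp_force: 0.0
time_s: 11.85
tcp_pos: [0.6543, 0.1866, 0.2323]
orientation: [[0.152, 0.988, -0.001], [0.988, -0.152, 0.0], [-0.0, -0.001, -1.0]]
force: [0.4, -0.4, -0.3]
grip_width: 0.0851
grasp_force: 0.0
3983 [[0.6308, 0.1596, 0.1194], [0.6812, 0.2107, 0.1266]] [0.656  0.1852 0.123 ]
99 [[0.4234, -0.2962, 0.0616], [0.4519, -0.2648, 0.0919]] [ 0.4377 -0.2805  0.0768]
144 [[0.6308, 0.1568, 0.118], [0.6818, 0.1844, 0.1311]] [0.6563 0.1706 0.1246]
```

```bash
python3 -m inch '[[0.001,-0.001,-0.05,0,0,0,0.085],[0.001,-0.001,-0.1,0,0,0,0.085],[0.001,-0.001,-0.15,0,0,0,0.085],[0.001,-0.001,-0.177,0,0,0,0.085],[0.001,-0.001,-0.177,0,0,0,0.085]]' 40
python3 -m inch '[[0,0,0,0,0,0,0.04],[0,0,0,0,0,0,0.04],[0,0,0,0,0,0,0.04],[0,0,0,0,0,0,0.04],[0,0,0,0,0,0,0.04]]'
```

```text
time_s: 12.58
tcp_pos: [0.6536, 0.1816, 0.0536]
orientation: [[0.157, 0.988, -0.006], [0.988, -0.157, -0.001], [-0.002, -0.006, -1.0]]
force: [0.6, -0.4, 0.8]
grip_width: 0.0846
grasp_force: 0.0
time_s: 13.2
tcp_pos: [0.6576, 0.1833, 0.0593]
orientation: [[0.155, 0.988, 0.004], [0.988, -0.155, -0.0], [0.001, 0.004, -1.0]]
force: [-1.0, -1.9, 6.8]
grip_width: 0.0587
grasp_force: 43.1
```

```bash
python3 -m inch '[[0,0,0.01,0,0,0,0.04],[0,0,0.03,0,0,0,0.04],[0,0,0.06,0,0,0,0.04],[-0.03,-0.01,0.06,0,0,0,0.04],[-0.08,-0.025,0.06,0,0,0,0.04]]'
python3 -m inch '[[-0.05,-0.014,0,0,0,0,0.04],[-0.1,-0.028,0,0,0,0,0.04],[-0.14,-0.04,0,0,0,0,0.04],[-0.15,-0.0415,0,0,0,0,0.04],[-0.15,-0.0415,0,0,0,0,0.04]]'
python3 - <<'E'
from h import *
for n in('wrist','top'):
    c=cam(n); W=world(c)
    m=(W[...,2]>.16)&(W[...,2]<.2)&(c['z_map']>0)&(np.hypot(W[...,0]-.426,W[...,1]-.12)<.045)
    p=W[m]; print(m.sum(),np.percentile(p,[2,98],axis=0).round(4).tolist())
c=cam('side');a=c['image'][120:290,270:470,::-1]; cv2.imwrite('pics/g4.png',cv2.resize(a,None,fx=3,fy=3,interpolation=cv2.INTER_CUBIC))
E
```

```text
time_s: 13.82
tcp_pos: [0.5768, 0.1584, 0.1186]
orientation: [[0.155, 0.988, 0.004], [0.988, -0.155, 0.0], [0.001, 0.004, -1.0]]
force: [-0.6, 0.4, -2.3]
grip_width: 0.0588
grasp_force: 42.9
time_s: 14.45
tcp_pos: [0.4266, 0.1171, 0.1177]
orientation: [[0.155, 0.988, 0.003], [0.988, -0.155, 0.0], [0.001, 0.003, -1.0]]
force: [1.1, 0.2, -1.8]
grip_width: 0.0581
grasp_force: 43.0
28577 [[0.3841, 0.1122, 0.162], [0.4676, 0.146, 0.1992]]Traceback (most recent call last):
  File "<stdin>", line 5, in <module>
    return _quantile_unchecked(
        a, q, axis, out, overwrite_input, method, keepdims, weights)
    return _ureduce(a,
                    func=_quantile_ureduce_func,
    ...<5 lines>...
                    overwrite_input=overwrite_input,
                    method=method)
    r = func(a, **kwargs)
    result = _quantile(arr,
                       quantiles=q,
    ...<2 lines>...
                       out=out,
                       weights=wgt)
    slices_having_nans = np.isnan(arr[-1, ...])
                                  ~~~^^^^^^^^^
IndexError: index -1 is out of bounds for axis 0 with size 0
```

```bash
python3 -m inch '[[0,0,0,0,0,0,0.04],[0,0,0,0,0,0,0.04]]' 70
python3 - <<'E'
from h import *
c=cam('side');a=c['image'][120:290,290:490,::-1]; cv2.imwrite('pics/g4.png',cv2.resize(a,None,fx=3.5,fy=3.5,interpolation=cv2.INTER_CUBIC))
W=world(c)
m=(abs(W[...,0]-.426)<.045)&(abs(W[...,1]-.12)<.04)&(W[...,2]>.02)&(W[...,2]<.15)
z=W[m][:,2];print(np.histogram(z,bins=np.arange(.02,.15,.01)))
v,u=np.nonzero(m);print(u.min(),u.max(),v.min(),v.max())
E
```

```text
time_s: 14.8
tcp_pos: [0.4263, 0.1171, 0.1163]
orientation: [[0.155, 0.988, -0.0], [0.988, -0.155, 0.0], [0.0, -0.0, -1.0]]
force: [0.3, -0.1, -2.3]
grip_width: 0.058
grasp_force: 74.1
(array([ 0,  0,  0,  0, 27, 59, 57, 55, 57, 56, 55, 73]), array([0.02, 0.03, 0.04, 0.05, 0.06, 0.07, 0.08, 0.09, 0.1 , 0.11, 0.12,
       0.13, 0.14]))
375 403 187 214
```

View pics/g4.png

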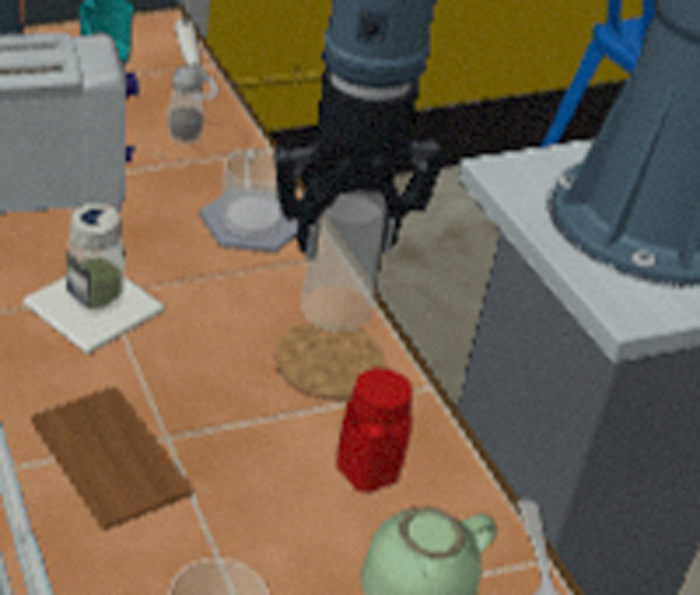

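The glass hangs upright above the cork mat with its bottom at about z 0.065, and the shaker stands at its halfway place (crop 187,105). Lowering.

```bash
python3 -m inch '[[0,0.001,-0.025,0,0,0,0.04],[0,0.001,-0.045,0,0,0,0.04],[0,0.001,-0.052,0,0,0,0.04],[0,0.001,-0.054,0,0,0,0.04],[0,0.001,-0.054,0,0,0,0.04]]'
python3 -m inch '[[0,0,-0.001,0,0,0,0.04],[0,0,-0.002,0,0,0,0.04],[0,0,-0.002,0,0,0,0.04]]'
```

```text
time_s: 15.48
tcp_pos: [0.4263, 0.118, 0.0629]
orientation: [[0.155, 0.988, 0.001], [0.988, -0.155, -0.0], [0.0, 0.001, -1.0]]
force: [0.5, -0.0, -1.6]
grip_width: 0.0579
grasp_force: 74.1
time_s: 15.85
tcp_pos: [0.4258, 0.118, 0.0605]
orientation: [[0.155, 0.988, 0.0], [0.988, -0.155, 0.0], [0.0, 0.0, -1.0]]
force: [0.6, -0.7, -2.9]
grip_width: 0.0577
grasp_force: 74.1
```

```bash
python3 -m inch '[[0,0,-0.001,0,0,0,0.04],[0,0,-0.002,0,0,0,0.04],[0,0,-0.002,0,0,0,0.04]]'; python3 -m inch '[[0,0,-0.001,0,0,0,0.04],[0,0,-0.002,0,0,0,0.04],[0,0,-0.002,0,0,0,0.04]]'
```

```text
time_s: 16.23
tcp_pos: [0.4259, 0.118, 0.0595]
orientation: [[0.155, 0.988, -0.0], [0.988, -0.155, -0.0], [-0.0, -0.0, -1.0]]
force: [-5.9, -1.0, 13.0]
grip_width: 0.0578
grasp_force: 76.2
time_s: 16.6
tcp_pos: [0.4261, 0.1181, 0.0594]
orientation: [[0.154, 0.988, -0.001], [0.988, -0.154, -0.0], [-0.0, -0.001, -1.0]]
force: [-14.8, -0.4, 35.8]
grip_width: 0.0579
grasp_force: 79.2
```

Contact. Release and rise, then check from the wrist camera on the way to the jar.

```bash
python3 -m inch '[[0,0,0.003,0,0,0,0.04],[0,0,0.003,0,0,0,0.07],[0,0,0.003,0,0,0,0.085],[0,0,0.003,0,0,0,0.085],[0,0,0.005,0,0,0,0.085]]' 30
python3 -m inch '[[0,0,0.04,0,0,0,0.085],[0,0,0.08,0,0,0,0.085],[0,0,0.13,0,0,0,0.085],[0,0,0.17,0,0,0,0.085],[0,0,0.17,0,0,0,0.085]]'
python3 - <<'E'
from h import *
c=cam('wrist','w5.png'); W=world(c)
m=(W[...,2]>.115)&(W[...,2]<.14)&(c['z_map']>0)&(np.hypot(W[...,0]-.426,W[...,1]-.12)<.05)
p=W[m]; q=np.percentile(p,[2,98],axis=0);print(m.sum(),q.round(4).tolist(),q.mean(0))
E
```

```text
time_s: 17.23
tcp_pos: [0.4254, 0.118, 0.0611]
orientation: [[0.155, 0.988, -0.001], [0.988, -0.155, 0.0], [-0.0, -0.001, -1.0]]
force: [0.1, -0.4, 0.5]
grip_width: 0.0849
grasp_force: 0.0
time_s: 17.85
tcp_pos: [0.428, 0.1181, 0.235]
orientation: [[0.155, 0.988, 0.007], [0.988, -0.155, 0.0], [0.001, 0.007, -1.0]]
force: [-0.4, 0.1, -0.7]
grip_width: 0.0848
grasp_force: 0.0
3941 [[0.4025, 0.0943, 0.1197], [0.4529, 0.1454, 0.1266]] [0.42767583 0.11985478 0.12313939]
```

View pics/w5.png

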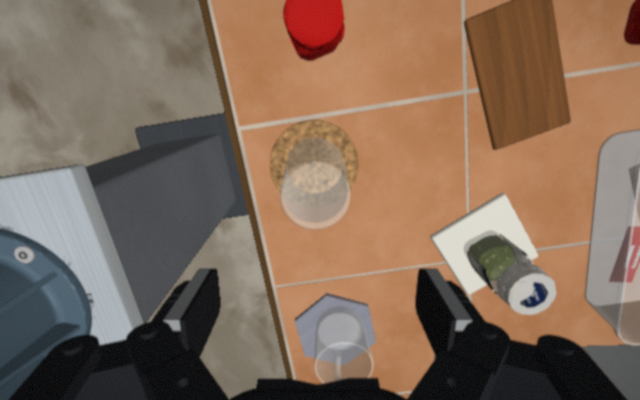

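The glass stands centred on the cork mat (2 mm off). Next is the jar.

```bash
python3 -m inch '[[0.045,-0.033,0,0,0,0,0.085],[0.09,-0.066,0,0,0,0,0.085],[0.135,-0.1,0,0,0,0,0.085],[0.183,-0.132,0,0,0,0,0.085],[0.183,-0.132,0,0,0,0,0.085]]'
python3 - <<'E'
from h import *
c=cam('wrist'); W=world(c)
m=(W[...,2]>.098)&(W[...,2]<.12)&(c['z_map']>0)&(np.hypot(W[...,0]-.611,W[...,1]+.014)<.045)
p=W[m]; q=np.percentile(p,[2,98],axis=0);print(m.sum(),q.round(4).tolist(),q.mean(0))
t=cam('top');im=t['image'].astype(int);W=world(t)
m=((im[...,0]<140)&(im[...,0]>im[...,2]+25)&(W[...,2]<.02)).astype(np.uint8); m[:160]=0;m[225:]=0;m[:,:215]=0;m[:,285:]=0
n,l,s,ce=cv2.connectedComponentsWithStats(m);i=1+s[1:,4].argmax();print(s[i],ce[i],onplane(t,*ce[i],.008))
E
```

```text
time_s: 18.52
tcp_pos: [0.6096, -0.0165, 0.2273]
orientation: [[0.158, 0.987, -0.005], [0.987, -0.158, 0.001], [-0.0, -0.005, -1.0]]
force: [-1.1, 0.1, -0.2]
grip_width: 0.0852
grasp_force: 0.0
2340 [[0.5936, -0.034, 0.1011], [0.6339, 0.0069, 0.107]] [ 0.61378749 -0.01359016  0.10404807]
[226 173  41  30 832] [246.24879808 187.74038462] [0.65240751 0.18508584 0.008     ]
```

```bash
python3 -m inch '[[0.003,0.003,-0.05,0,0,0,0.085],[0.003,0.003,-0.1,0,0,0,0.085],[0.003,0.003,-0.15,0,0,0,0.085],[0.003,0.003,-0.19,0,0,0,0.085],[0.003,0.003,-0.192,0,0,0,0.085]]' 30
python3 -m inch '[[0,0,0,0,0,0,0.03],[0,0,0,0,0,0,0.03],[0,0,0,0,0,0,0.03],[0,0,0,0,0,0,0.03],[0,0,0,0,0,0,0.03]]'
python3 -m inch '[[0,0,0,0,0,0,0.03],[0,0,0.01,0,0,0,0.03],[0,0,0.03,0,0,0,0.03],[0,0,0.05,0,0,0,0.03],[0,0,0.05,0,0,0,0.03]]' 40
```

```text
time_s: 19.25
tcp_pos: [0.6074, -0.0092, 0.036]
orientation: [[0.154, 0.988, -0.008], [0.988, -0.154, 0.002], [0.001, -0.008, -1.0]]
force: [-0.5, -0.3, 0.4]
grip_width: 0.0847
grasp_force: 0.0
time_s: 19.88
tcp_pos: [0.6136, -0.0111, 0.0423]
orientation: [[0.155, 0.988, 0.004], [0.988, -0.155, -0.001], [0.0, 0.004, -1.0]]
force: [-0.9, 1.2, 8.1]
grip_width: 0.0513
grasp_force: 31.9
time_s: 20.5
tcp_pos: [0.6138, -0.0114, 0.0926]
orientation: [[0.155, 0.988, 0.005], [0.988, -0.155, -0.001], [-0.0, 0.005, -1.0]]
force: [0.6, 1.0, -1.4]
grip_width: 0.0516
grasp_force: 42.0
```

```bash
python3 -m inch '[[0.01,0.05,0,0,0,0,0.03],[0.02,0.1,0,0,0,0,0.03],[0.03,0.15,0,0,0,0,0.03],[0.038,0.19,0,0,0,0,0.03],[0.038,0.197,0,0,0,0,0.03]]'
python3 -m inch '[[0,0,0,0,0,0,0.03]]'
python3 - <<'E'
from h import *
c=cam('side');a=c['image'][120:290,260:460,::-1]; cv2.imwrite('pics/g6.png',cv2.resize(a,None,fx=3.5,fy=3.5,interpolation=cv2.INTER_CUBIC))
print(proj(c,[.652,.184,.008]))
E
```

```text
time_s: 21.12
tcp_pos: [0.6493, 0.1888, 0.0888]
orientation: [[0.152, 0.988, -0.0], [0.988, -0.152, 0.0], [0.0, -0.001, -1.0]]
force: [0.5, -0.2, -1.0]
grip_width: 0.0512
grasp_force: 42.0
time_s: 21.25
tcp_pos: [0.6491, 0.186, 0.0887]
orientation: [[0.154, 0.988, -0.001], [0.988, -0.154, -0.001], [-0.001, -0.001, -1.0]]
force: [-0.4, -1.3, -1.8]
grip_width: 0.0511
grasp_force: 42.0
[320.9399986  249.00224794]
```

View pics/g6.png

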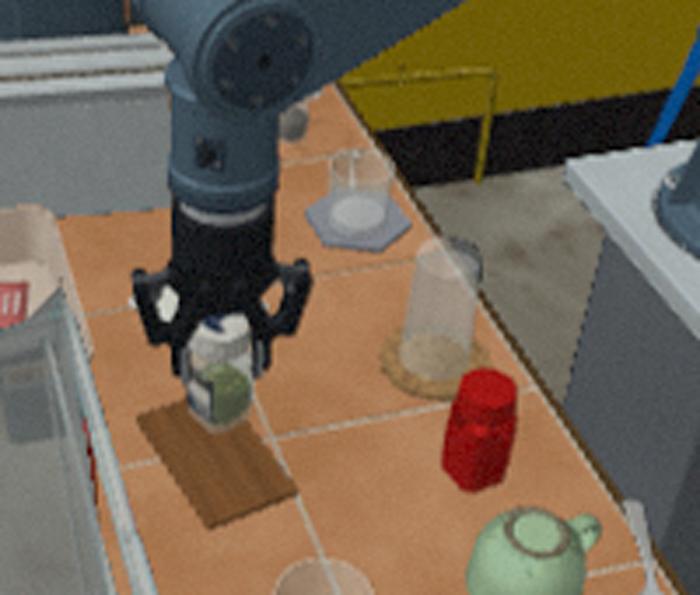

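The jar is held upright over the wooden mat. Lowering it.

```bash
python3 -m inch '[[0.002,0,-0.02,0,0,0,0.03],[0.003,0,-0.036,0,0,0,0.03],[0.003,0,-0.042,0,0,0,0.03],[0.003,0,-0.045,0,0,0,0.03],[0.003,0,-0.045,0,0,0,0.03]]'
python3 -m inch '[[0,0,-0.001,0,0,0,0.03],[0,0,-0.002,0,0,0,0.03],[0,0,-0.002,0,0,0,0.03]]'
```

```text
time_s: 21.92
tcp_pos: [0.6529, 0.186, 0.0444]
orientation: [[0.155, 0.988, 0.0], [0.988, -0.155, 0.0], [0.0, 0.0, -1.0]]
force: [0.5, -0.0, -1.3]
grip_width: 0.051
grasp_force: 42.0
time_s: 22.3
tcp_pos: [0.6528, 0.1861, 0.0426]
orientation: [[0.155, 0.988, 0.0], [0.988, -0.155, 0.0], [0.0, 0.0, -1.0]]
force: [0.9, 0.6, -0.1]
grip_width: 0.0513
grasp_force: 42.0
```

```bash
python3 -m inch '[[0,0,-0.001,0,0,0,0.03],[0,0,-0.001,0,0,0,0.03]]'; python3 -m inch '[[0,0,0,0,0,0,0.06],[0,0,0,0,0,0,0.085],[0,0,0,0,0,0,0.085],[0,0,0.0,0,0,0,0.085],[0,0,0.02,0,0,0,0.085]]' 30
python3 -m inch '[[0,0,0.04,0,0,0,0.085],[0,0,0.08,0,0,0,0.085],[0,0,0.13,0,0,0,0.085],[0,0,0.17,0,0,0,0.085],[0,0,0.17,0,0,0,0.085]]'
python3 - <<'E'
from h import *
c=cam('wrist'); W=world(c)
m=(W[...,2]>.098)&(W[...,2]<.12)&(c['z_map']>0)&(np.hypot(W[...,0]-.652,W[...,1]-.184)<.045)
p=W[m]; q=np.percentile(p,[2,98],axis=0);print(m.sum(),q.round(4).tolist(),q.mean(0))
E
```

```text
time_s: 22.55
tcp_pos: [0.6529, 0.1862, 0.0425]
orientation: [[0.155, 0.988, 0.0], [0.988, -0.155, 0.0], [0.0, 0.0, -1.0]]
force: [-2.9, 0.1, 5.1]
grip_width: 0.051
grasp_force: 42.5
time_s: 23.18
tcp_pos: [0.6511, 0.1858, 0.06]
orientation: [[0.155, 0.988, -0.004], [0.988, -0.155, -0.0], [-0.001, -0.004, -1.0]]
force: [0.1, 0.6, 0.6]
grip_width: 0.0846
grasp_force: 0.0
time_s: 23.8
tcp_pos: [0.6554, 0.1864, 0.2385]
orientation: [[0.155, 0.988, 0.011], [0.988, -0.155, 0.001], [0.003, 0.01, -1.0]]
force: [0.5, 0.4, -0.8]
grip_width: 0.085
grasp_force: 0.0
2132 [[0.6333, 0.1632, 0.1011], [0.6736, 0.2042, 0.107]] [0.65343955 0.18369501 0.1040348 ]
```

Jar stands centred (1–2 mm). Next the mug: go above and measure from close by.

```bash
python3 -m inch '[[-0.04,-0.045,0,0,0,0,0.085],[-0.08,-0.09,0,0,0,0,0.085],[-0.12,-0.14,0,0,0,0,0.085],[-0.16,-0.19,0,0,0,0,0.085],[-0.2,-0.235,0,0,0,0,0.085]]' 30
python3 -m inch '[[-0.03,-0.04,0,0,0,0,0.085],[-0.03,-0.04,-0.02,0,0,0,0.085],[-0.03,-0.04,-0.02,0,0,0,0.085]]'
python3 - <<'E'
from h import *
c=cam('wrist'); W=world(c);print(c['image'].shape,proj(c,[.4247,-.0898,.082]))
cv2.imwrite('pics/w7.png',cv2.resize(c['image'][60:340,150:500,::-1],None,fx=2,fy=2))
m=(W[...,2]>.074)&(W[...,2]<.09)&(c['z_map']>0)&(np.hypot(W[...,0]-.4247,W[...,1]+.0898)<.07)
p=W[m]; q=np.percentile(p,[2,98],axis=0);print(m.sum(),q.round(4).tolist(),q.mean(0))
E
```

```text
time_s: 24.48
tcp_pos: [0.4511, -0.0494, 0.2305]
orientation: [[0.155, 0.988, -0.002], [0.988, -0.155, 0.0], [0.0, -0.002, -1.0]]
force: [0.2, -0.8, 0.5]
grip_width: 0.0853
grasp_force: 0.0
time_s: 24.85
tcp_pos: [0.4214, -0.0881, 0.2096]
orientation: [[0.157, 0.988, -0.004], [0.988, -0.157, 0.002], [0.001, -0.004, -1.0]]
force: [0.8, 0.3, -0.6]
grip_width: 0.0849
grasp_force: 0.0
(400, 640, 3) [320.9968545  192.20118199]
1117 [[0.3949, -0.1236, 0.0745], [0.4578, -0.0598, 0.0825]] [ 0.42634257 -0.09168771  0.07850939]
```

View pics/w7.png

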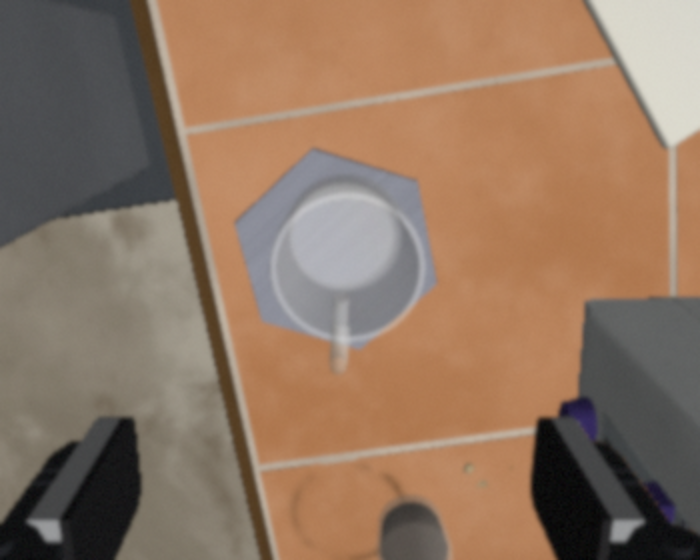

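The mug rim centre is at crop (349,266), i.e. about 2 mm from the estimate, and the handle points straight down in the picture, so it lines up with the fingers. Descending carefully.

```bash
python3 -m inch '[[0.005,-0.003,-0.04,0,0,0,0.085],[0.005,-0.003,-0.08,0,0,0,0.085],[0.005,-0.003,-0.1,0,0,0,0.085],[0.005,-0.003,-0.11,0,0,0,0.085],[0.005,-0.003,-0.11,0,0,0,0.085]]'
python3 -m inch '[[0,0,0,0,0,0,0.0854],[0,0,-0.02,0,0,0,0.0854],[0,0,-0.035,0,0,0,0.0854],[0,0,-0.05,0,0,0,0.0854],[0,0,-0.05,0,0,0,0.0854]]'
```

```text
time_s: 25.52
tcp_pos: [0.4284, -0.091, 0.1014]
orientation: [[0.154, 0.988, -0.001], [0.988, -0.154, 0.0], [0.0, -0.001, -1.0]]
force: [0.7, 0.3, -0.0]
grip_width: 0.0849
grasp_force: 0.0
time_s: 26.15
tcp_pos: [0.4273, -0.091, 0.0503]
orientation: [[0.155, 0.988, -0.002], [0.988, -0.155, 0.001], [0.001, -0.002, -1.0]]
force: [-0.1, 0.3, -0.0]
grip_width: 0.0858
grasp_force: 0.0
```

Run:
```python
from h import *
c=cam('wrist'); W=world(c);print(robot.get_obs()['tcp_pos'],robot.get_obs()['force'])
cv2.imwrite('pics/w8.png',c['image'][140:400,120:520,::-1])
m=(W[...,2]>.074)&(W[...,2]<.09)&(c['z_map']>0)&(np.hypot(W[...,0]-.4247,W[...,1]+.0898)<.04)
p=W[m]; q=np.percentile(p,[2,98],axis=0);print(m.sum(),q.round(4).tolist(),q.mean(0))
```

```text
[ 0.42788753 -0.09122063  0.05097947] [-0.15562472  0.64683616  0.03709582]
6499 [[0.3854, -0.1229, 0.0743], [0.457, -0.0597, 0.0866]] [ 0.42120407 -0.09128916  0.08041882]
```

View pics/w8.png

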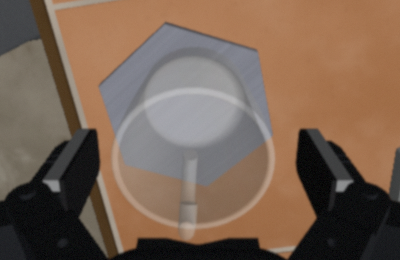

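The rim spans 113–273 between pads at 98 and 298, 2 mm left of the middle. Correct, descend and close.

```bash
python3 -m inch '[[-0.002,0,-0.01,0,0,0,0.0854],[-0.002,0,-0.022,0,0,0,0.0854],[-0.002,0,-0.034,0,0,0,0.0854],[-0.002,0,-0.034,0,0,0,0.0854]]' 40
python3 -m inch '[[0,0,0,0,0,0,0.05],[0,0,0,0,0,0,0.05],[0,0,0,0,0,0,0.05],[0,0,0,0,0,0,0.05],[0,0,0,0,0,0,0.05]]'
python3 -m inch '[[0,0,0,0,0,0,0.05],[0,0,0.01,0,0,0,0.05],[0,0,0.03,0,0,0,0.05],[0,0,0.06,0,0,0,0.05],[0,0,0.06,0,0,0,0.05]]' 60
```

```text
time_s: 26.7
tcp_pos: [0.4252, -0.0909, 0.0161]
orientation: [[0.155, 0.988, -0.002], [0.988, -0.155, 0.001], [0.001, -0.003, -1.0]]
force: [0.3, 0.5, 1.0]
grip_width: 0.0858
grasp_force: 0.0
time_s: 27.32
tcp_pos: [0.4263, -0.0915, 0.0179]
orientation: [[0.155, 0.988, 0.0], [0.988, -0.155, -0.0], [-0.0, 0.0, -1.0]]
force: [-2.8, 0.9, 5.1]
grip_width: 0.064
grasp_force: 34.7
time_s: 27.95
tcp_pos: [0.4283, -0.0924, 0.0797]
orientation: [[0.155, 0.988, 0.005], [0.988, -0.155, -0.003], [-0.002, 0.006, -1.0]]
force: [0.8, -0.5, -3.0]
grip_width: 0.0638
grasp_force: 55.2
```

```bash
python3 -m inch '[[0.045,0.02,0,0,0,0,0.05],[0.09,0.04,0,0,0,0,0.05],[0.135,0.06,0,0,0,0,0.05],[0.175,0.075,0,0,0,0,0.05],[0.189,0.081,0,0,0,0,0.05]]'
python3 -m inch '[[0,0,0,0,0,0,0.05],[0,0,0,0,0,0,0.05]]'
python3 - <<'E'
from h import *
c=cam('side');a=c['image'][120:290,260:460,::-1]; cv2.imwrite('pics/g9.png',cv2.resize(a,None,fx=3.5,fy=3.5,interpolation=cv2.INTER_CUBIC))
w=cam('wrist')
for n,k in(('side',c),('wrist',w)):
    W=world(k); im=k['image'].astype(int)
    m=(im.min(-1)>150)&(im.max(-1)-im.min(-1)<40)&(W[...,2]>0)&(W[...,2]<.02)&(np.hypot(W[...,0]-.616,W[...,1]+.011)<.08)
    p=W[m][:,:2].astype(np.float32); print(n,len(p),cv2.minAreaRect(p) if len(p) else 0)
E
```

```text
time_s: 28.58
tcp_pos: [0.6167, -0.0093, 0.0758]
orientation: [[0.154, 0.988, -0.0], [0.988, -0.154, 0.0], [0.0, -0.0, -1.0]]
force: [-0.0, 0.8, -2.6]
grip_width: 0.0641
grasp_force: 55.4
time_s: 28.82
tcp_pos: [0.6138, -0.0105, 0.0761]
orientation: [[0.155, 0.988, -0.002], [0.988, -0.155, 0.0], [-0.0, -0.002, -1.0]]
force: [-0.8, 1.0, -2.3]
grip_width: 0.0639
grasp_force: 55.4
side 513 ((0.6171212196350098, -0.013752534985542297), (0.09785371273756027, 0.10320685058832169), 26.168859481811523)
wrist 11181 ((0.6164924502372742, -0.012562870979309082), (0.0963226705789566, 0.09579156339168549), 25.909587860107422)
```

View pics/g9.png

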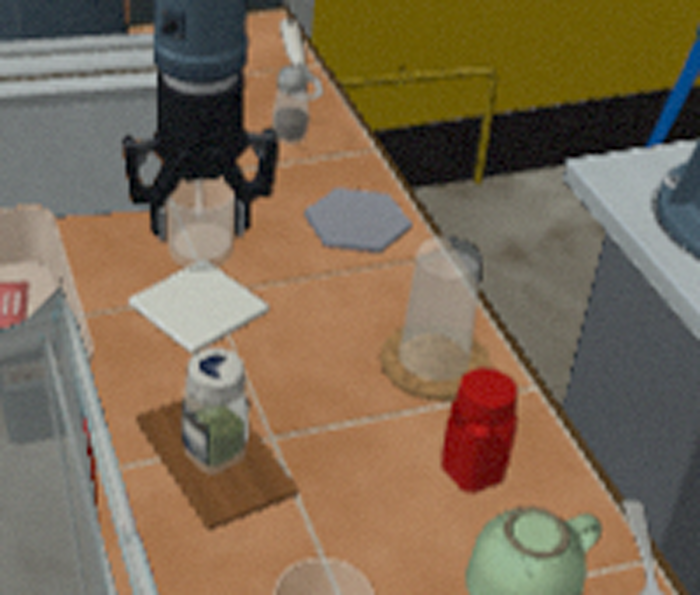

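The mug is upright above the white mat (measured centre 0.6165, -0.012). Lowering.

```bash
python3 -m inch '[[0.002,-0.001,-0.025,0,0,0,0.05],[0.003,-0.001,-0.045,0,0,0,0.05],[0.003,-0.001,-0.053,0,0,0,0.05],[0.003,-0.001,-0.056,0,0,0,0.05],[0.003,-0.001,-0.056,0,0,0,0.05]]'
python3 -m inch '[[0,0,-0.001,0,0,0,0.05],[0,0,-0.002,0,0,0,0.05],[0,0,-0.002,0,0,0,0.05]]'
```

```text
time_s: 29.55
tcp_pos: [0.6185, -0.0114, 0.0217]
orientation: [[0.155, 0.988, 0.0], [0.988, -0.155, -0.0], [-0.0, 0.0, -1.0]]
force: [0.9, -0.1, -2.6]
grip_width: 0.0643
grasp_force: 55.4
time_s: 29.92
tcp_pos: [0.6183, -0.0114, 0.0195]
orientation: [[0.155, 0.988, 0.0], [0.988, -0.155, -0.0], [-0.0, 0.0, -1.0]]
force: [0.5, -0.8, -3.1]
grip_width: 0.0639
grasp_force: 55.4
```

```bash
python3 -m inch '[[-0.001,0,-0.001,0,0,0,0.05],[-0.001,0,-0.002,0,0,0,0.05],[-0.001,0,-0.002,0,0,0,0.05]]'
python3 -m inch '[[0,0,0,0,0,0,0.07],[0,0,0,0,0,0,0.0854],[0,0,0,0,0,0,0.0854],[0,0,0,0,0,0,0.0854],[0,0,0.01,0,0,0,0.0854]]' 30
python3 -m inch '[[0,0,0.025,0,0,0,0.0854],[0,0,0.05,0,0,0,0.0854],[0,0,0.1,0,0,0,0.085],[0,0,0.15,0,0,0,0.085],[0,0,0.19,0,0,0,0.085]]'
python3 - <<'E'
from h import *
c=cam('wrist'); W=world(c)
m=(W[...,2]>.074)&(W[...,2]<.09)&(c['z_map']>0)&(np.hypot(W[...,0]-.6165,W[...,1]+.012)<.045)
p=W[m]; q=np.percentile(p,[2,98],axis=0);print(m.sum(),q.round(4).tolist(),q.mean(0))
t=cam('top');W=world(t)
for z in ((.06,.12),(.085,.12)):
    m=(W[...,2]>z[0])&(W[...,2]<z[1])&(np.hypot(W[...,0]-.44,W[...,1]+.283)<.05)
    p=W[m]
    if len(p): q=np.percentile(p,[2,98],axis=0);print(m.sum(),q.round(4).tolist(),q.mean(0))
E
```

```text
time_s: 30.3
tcp_pos: [0.6173, -0.0114, 0.018]
orientation: [[0.155, 0.988, -0.0], [0.988, -0.155, -0.0], [-0.0, -0.0, -1.0]]
force: [-3.1, 0.7, 4.9]
grip_width: 0.0641
grasp_force: 55.7
time_s: 30.92
tcp_pos: [0.6164, -0.0113, 0.0268]
orientation: [[0.155, 0.988, -0.002], [0.988, -0.155, 0.0], [0.0, -0.002, -1.0]]
force: [0.5, 0.3, 0.9]
grip_width: 0.0854
grasp_force: 0.0
time_s: 31.55
tcp_pos: [0.6178, -0.0115, 0.2208]
orientation: [[0.155, 0.988, 0.003], [0.988, -0.155, -0.001], [-0.0, 0.003, -1.0]]
force: [-0.1, -0.2, -0.3]
grip_width: 0.085
grasp_force: 0.0
1019 [[0.5865, -0.0438, 0.0744], [0.6494, 0.0202, 0.0825]] [ 0.61792792 -0.01179653  0.07844746]
97 [[0.4234, -0.2964, 0.065], [0.4519, -0.2649, 0.0921]] [ 0.43764098 -0.28069326  0.07850602]
45 [[0.4267, -0.2925, 0.085], [0.449, -0.2702, 0.0933]] [ 0.43782185 -0.28132806  0.08913969]
```

Mug centred. Back for the shaker, moving clear of the toaster first.

```bash
python3 -m inch '[[-0.05,0,0,0,0,0,0.085],[-0.1,-0.01,0,0,0,0,0.085],[-0.14,-0.03,0,0,0,0,0.085],[-0.17,-0.07,0,0,0,0,0.085],[-0.182,-0.12,0,0,0,0,0.085]]'
python3 -m inch '[[0,-0.05,0,0,0,0,0.085],[0,-0.1,-0.02,0,0,0,0.085],[0,-0.145,-0.04,0,0,0,0.085],[0,-0.15,-0.05,0,0,0,0.085],[0,-0.15,-0.05,0,0,0,0.085]]'
python3 - <<'E'
from h import *
c=cam('wrist'); W=world(c)
m=(W[...,2]>.06)&(W[...,2]<.11)&(c['z_map']>0)&(np.hypot(W[...,0]-.437,W[...,1]+.282)<.04)
p=W[m]; q=np.percentile(p,[2,98],axis=0);print(m.sum(),q.round(4).tolist(),q.mean(0))
m=(W[...,2]>.003)&(W[...,2]<.02)&(c['z_map']>0)&(np.hypot(W[...,0]-.42,W[...,1]+.103)<.075)
p=W[m][:,:2].astype(np.float32);print(len(p),cv2.minEnclosingCircle(p))
E
```

```text
time_s: 32.28
tcp_pos: [0.4337, -0.1315, 0.2175]
orientation: [[0.154, 0.988, 0.0], [0.988, -0.154, -0.0], [-0.0, 0.0, -1.0]]
force: [0.6, 0.1, -0.3]
grip_width: 0.085
grasp_force: 0.0
time_s: 32.9
tcp_pos: [0.4344, -0.2806, 0.1663]
orientation: [[0.156, 0.988, -0.002], [0.988, -0.156, 0.002], [0.002, -0.002, -1.0]]
force: [-0.6, 1.5, 0.8]
grip_width: 0.0851
grasp_force: 0.0
1833 [[0.4219, -0.2955, 0.0615], [0.4522, -0.2663, 0.0889]] [ 0.43704668 -0.28090826  0.07517434]
3317 ((0.4174400568008423, -0.12820638716220856), 0.04581042751669884)
```

```bash
python3 -m inch '[[0.001,0,-0.05,0,0,0,0.085],[0.001,0,-0.1,0,0,0,0.085],[0.001,0,-0.14,0,0,0,0.085],[0.001,0,-0.153,0,0,0,0.085],[0.001,0,-0.153,0,0,0,0.085]]' 30
python3 -m inch '[[0,0,0,0,0,0,0.03],[0,0,0,0,0,0,0.03],[0,0,0,0,0,0,0.03],[0,0,0,0,0,0,0.03],[0,0,0,0,0,0,0.03]]'
python3 -m inch '[[0,0,0,0,0,0,0.03],[0,0,0.01,0,0,0,0.03],[0,0,0.03,0,0,0,0.03],[0,0,0.05,0,0,0,0.03],[0,0,0.05,0,0,0,0.03]]'
python3 -m inch '[[0,0.05,0,0,0,0,0.03],[0,0.1,0,0,0,0,0.03],[-0.008,0.15,0,0,0,0,0.03],[-0.014,0.178,0,0,0,0,0.03],[-0.014,0.178,0,0,0,0,0.03]]'
python3 - <<'E'
from h import *
for n in('wrist','side'):
    c=cam(n); W=world(c)
    m=(W[...,2]>.003)&(W[...,2]<.018)&(c['z_map']>0)&(np.hypot(W[...,0]-.42,W[...,1]+.103)<.075)
    im=c['image'].astype(int); m&=(im[...,2]>im[...,0]-5)
    p=W[m][:,:2].astype(np.float32);print(n,len(p),cv2.minEnclosingCircle(p) if len(p) else 0)
a=c['image'][90:260,290:490,::-1]; cv2.imwrite('pics/g10.png',cv2.resize(a,None,fx=3.5,fy=3.5,interpolation=cv2.INTER_CUBIC))
E
```

```text
time_s: 33.58
tcp_pos: [0.4367, -0.2809, 0.0149]
orientation: [[0.154, 0.988, -0.0], [0.988, -0.154, 0.0], [0.0, -0.0, -1.0]]
force: [-0.2, -0.4, -0.3]
grip_width: 0.0854
grasp_force: 0.0
time_s: 34.2
tcp_pos: [0.437, -0.2822, 0.016]
orientation: [[0.155, 0.988, 0.002], [0.988, -0.155, -0.002], [-0.001, 0.002, -1.0]]
force: [-2.4, 1.4, 6.8]
grip_width: 0.0405
grasp_force: 29.5
time_s: 34.83
tcp_pos: [0.4373, -0.2825, 0.0663]
orientation: [[0.155, 0.988, 0.003], [0.988, -0.155, -0.003], [-0.002, 0.003, -1.0]]
force: [0.7, -0.4, -0.7]
grip_width: 0.0401
grasp_force: 30.8
time_s: 35.45
tcp_pos: [0.4209, -0.1012, 0.0635]
orientation: [[0.152, 0.988, -0.002], [0.988, -0.152, 0.001], [0.001, -0.002, -1.0]]
force: [0.2, -0.1, -0.4]
grip_width: 0.0406
grasp_force: 30.8
wrist 11755 ((0.4201285243034363, -0.10355248302221298), 0.05500682070851326)
side 355 ((0.4206823408603668, -0.10196994245052338), 0.05459475889801979)
```

View pics/g10.png

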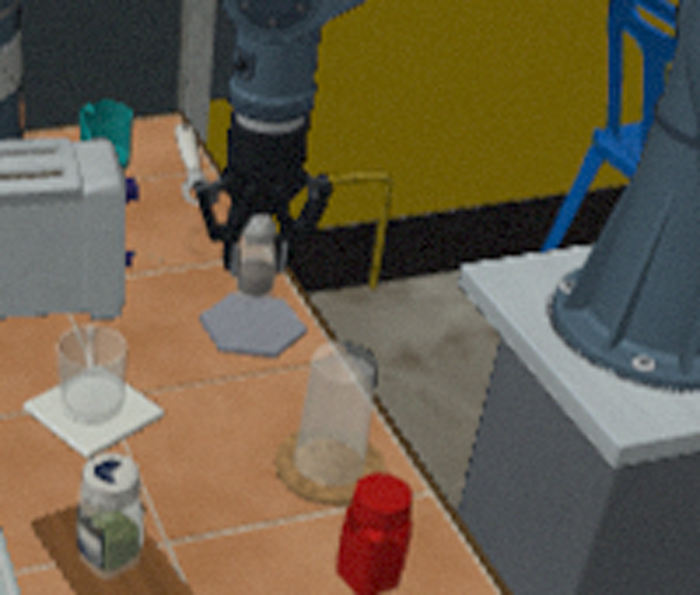

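The shaker is upright over the steel mat (centre 0.420, -0.103). Lowering.

```bash
python3 -m inch '[[0,-0.003,-0.015,0,0,0,0.03],[0,-0.003,-0.03,0,0,0,0.03],[0,-0.003,-0.037,0,0,0,0.03],[0,-0.003,-0.038,0,0,0,0.03],[0,-0.003,-0.038,0,0,0,0.03]]'
python3 -m inch '[[0,0,-0.001,0,0,0,0.03],[0,0,-0.002,0,0,0,0.03],[0,0,-0.002,0,0,0,0.03]]'
```

```text
time_s: 36.17
tcp_pos: [0.4223, -0.1065, 0.0264]
orientation: [[0.155, 0.988, -0.0], [0.988, -0.155, 0.0], [0.0, -0.0, -1.0]]
force: [-0.3, 0.2, -1.4]
grip_width: 0.0405
grasp_force: 30.8
time_s: 36.55
tcp_pos: [0.4223, -0.1064, 0.0245]
orientation: [[0.155, 0.988, 0.0], [0.988, -0.155, -0.0], [-0.0, 0.0, -1.0]]
force: [-0.5, 0.1, -1.4]
grip_width: 0.0402
grasp_force: 30.8
```

```bash
python3 -m inch '[[-0.001,0.002,0,0,0,0,0.03],[-0.001,0.002,-0.001,0,0,0,0.03],[-0.001,0.002,-0.001,0,0,0,0.03]]'
python3 -m inch '[[0,0,0,0,0,0,0.06],[0,0,0,0,0,0,0.085],[0,0,0,0,0,0,0.085],[0,0,0,0,0,0,0.085],[0,0,0.01,0,0,0,0.085]]'
python3 -m inch '[[0,0,0.04,0,0,0,0.085],[0,0,0.08,0,0,0,0.085],[0,0,0.12,0,0,0,0.085],[0,0,0.16,0,0,0,0.085],[0,0,0.19,0,0,0,0.085]]'
python3 - <<'E'
from h import *
c=cam('wrist'); W=world(c)
m=(W[...,2]>.06)&(W[...,2]<.11)&(c['z_map']>0)&(np.hypot(W[...,0]-.42,W[...,1]+.103)<.04)
p=W[m]; q=np.percentile(p,[2,98],axis=0);print(m.sum(),q.round(4).tolist(),q.mean(0))
E
python3 -m inch '[[0,-0.05,0,0,0,0,0.085],[0,-0.1,0,0,0,0,0.085],[-0.02,-0.15,0,0,0,0,0.085],[-0.04,-0.2,0,0,0,0,0.085],[-0.06,-0.25,0,0,0,0,0.085]]'
python3 - <<'E'
from h import *
c=cam('side');a=c['image'][130:310,250:480,::-1]; cv2.imwrite('pics/end.png',cv2.resize(a,None,fx=3.3,fy=3.3,interpolation=cv2.INTER_CUBIC))
E
```

```text
time_s: 36.92
tcp_pos: [0.4212, -0.1042, 0.024]
orientation: [[0.155, 0.988, -0.001], [0.988, -0.155, 0.0], [0.0, -0.001, -1.0]]
force: [-3.2, 2.1, 9.6]
grip_width: 0.0404
grasp_force: 31.8
time_s: 37.55
tcp_pos: [0.4205, -0.104, 0.0331]
orientation: [[0.155, 0.988, -0.002], [0.988, -0.155, 0.001], [0.001, -0.002, -1.0]]
force: [0.5, -0.5, 0.6]
grip_width: 0.0849
grasp_force: 0.0
time_s: 38.17
tcp_pos: [0.4216, -0.1046, 0.2261]
orientation: [[0.155, 0.988, 0.002], [0.988, -0.155, -0.001], [-0.001, 0.003, -1.0]]
force: [1.1, 0.1, 0.2]
grip_width: 0.0852
grasp_force: 0.0
1429 [[0.4069, -0.1181, 0.0619], [0.438, -0.0877, 0.0968]] [ 0.42245981 -0.10290929  0.07931186]
time_s: 38.85
tcp_pos: [0.3604, -0.3559, 0.224]
orientation: [[0.155, 0.988, 0.001], [0.988, -0.155, -0.001], [-0.0, 0.001, -1.0]]
force: [0.7, -0.4, -0.7]
grip_width: 0.0849
grasp_force: 0.0
```

View pics/end.png

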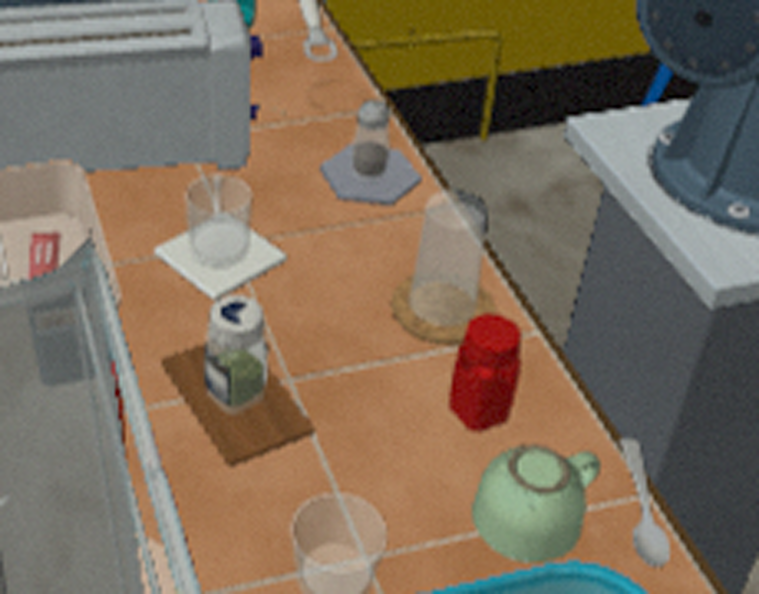

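All four stand upright on their own mats: shaker (372,150), mug (220,235), jar (237,365), glass (450,265). The cups are untouched and the arm is clear.

```bash
python3 -m inch '[[0,0,0,0,0,0,0.085],[0,0,0,0,0,0,0.085]]'; python3 -c "
from station import robot; print(robot.finish_job())"
```

```text
time_s: 39.15
tcp_pos: [0.3614, -0.3535, 0.2234]
orientation: [[0.155, 0.988, 0.0], [0.988, -0.155, 0.001], [0.001, -0.0, -1.0]]
force: [0.6, -0.1, 0.4]
grip_width: 0.085
grasp_force: 0.0
the job is handed in; nothing more can be done
None
```

I handed the job in at about 39 s: the tall glass, mug, spice jar and shaker each stand upright about 1–2 mm from the middle of their own mats by camera measurement. I never went near the two cups; the hand-in gave no verdict.

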